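Draw the flat carton from under the stack and pack it

TASK

The order needs the long flat carton that lies under the stack at the stop rail: first move the small carton off its sticking-out end and set it upright on the middle of the top of the stack, then slide the flat carton out from under the rail so that the whole stack stays standing in its place (do not lift the two cartons above it or let any carton tip over). Lay the flat carton flat on the floor of the grey tote, and finally press the confirm button fully down and let it go. Leave the jar, the tape roll and the blue parts bin alone.

Things in the scene. Friction and masses are not known exactly. Their poses are not given: they have to be found in the camera images.
- stand: Steel stop rail fixed to the bench: bar 150 mm long (its x), 10 mm thick (y), 20 to 47 mm above the bench, posts 12 mm square at x = +-69 mm on 3 mm foot plates (50 mm along y, out to x = +-88). Origin on the bench under the bar's middle. The stack stands on its -y side, within 5 mm of the bar, which holds it back; the flat carton sticks out through the slot to +y: draw it that way.
- flat_centre (a point): Centre (half-way up) of the long flat cardboard carton, 56 mm wide (its x), 200 mm long (y), 14 mm thick, about 0.16 kg. It lies flat on the bench under the stack, about parallel to the rail's axes, with about 85 mm sticking out on the rail's +y side. Drawn about 120 mm along the rail's +y, its back end is clear of the bar.
- lower_centre (a point): Centre of the biggest carton, 110 mm (x) by 120 mm (y) by 50 mm high, about 0.22 kg, lying on the flat carton behind the rail; it comes down onto the bench, 14 mm lower, when the flat carton has been drawn out, leaning back by up to about 15 degrees on the way. Stays where it is.
- middle_centre (a point): Centre of the middle carton, 90 mm (x) by 100 mm (y) by 40 mm high, about 0.15 kg, lying loose on the biggest one. Stays where it is.
- small_centre (a point): Centre of the small carton, 54 mm (its x) by 58 mm (its y) by 45 mm high, about 0.09 kg. It starts upright on the sticking-out end of the flat carton, its x about along the rail's x; it goes on top of the middle carton.
- tote_floor (a point): Centre of the inner floor (5 mm above the bench) of the shallow grey plastic tote, fixed to the bench: 300 mm (x) by 200 mm (y) outside, walls 5 mm thick, rim 60 mm above the bench, open on top. Its long side is x.
- confirm_top (a point): Top centre of the round white push button, 40 mm across, in a black housing fixed to the bench; it is pressed straight down.
- confirm (a joint): Travel of the push button: 0 m up, 0.008 m fully down; a spring brings it up again; fully down takes 4 N.
- jar_centre (a point): Centre of a closed squat jar, 72 mm across and 60 mm high, a bystander.
- taperoll_centre (a point): Centre of a roll of tape lying flat, 90 mm across and 48 mm high, a bystander.
- partsbin_centre (a point): Centre of a small open blue parts bin, 100 by 140 by 70 mm high, a bystander.
Not all that is in view belongs to the job. Leave any green look-alike of the part that bears small_centre alone. Several things look just like the part that bears confirm_top: the one meant starts farthest from the robot's base.

How it is judged:
On the way, in this order (a step that is already met when the one before it is completed fails the run):
1. the small carton stands on top of the stack, let go, the flat carton still under the stack (horizontal distance between small_centre and middle_centre below 0.035 m and z of small_centre in the frame of middle_centre between 0.037 and 0.048 m and angle between each of small_centre, middle_centre's own z axis and vertical below 0.12 rad and horizontal distance between middle_centre and lower_centre below 0.03 m and z of middle_centre in the frame of lower_centre between 0.04 and 0.05 m and contact force between the fingers and small below 0.05 N and y of flat_centre in the frame of stand below 0.03 m), for 0.3 s.
2. the flat carton is drawn out clear of the rail, the stack of three standing on the bench behind the rail (y of flat_centre in the frame of stand above 0.1 m and horizontal distance between small_centre and middle_centre below 0.035 m and z of small_centre in the frame of middle_centre between 0.037 and 0.048 m and angle between each of small_centre, middle_centre's own z axis and vertical below 0.12 rad and horizontal distance between middle_centre and lower_centre below 0.03 m and z of middle_centre in the frame of lower_centre between 0.04 and 0.05 m and height (world z) of lower_centre between 0.02 and 0.03 m and angle between lower_centre's own z axis and vertical below 0.1 rad), for 0.2 s.
3. the flat carton lies flat on the tote's floor, let go (x of flat_centre in the frame of tote_floor between -0.13 and 0.13 m and y of flat_centre in the frame of tote_floor between -0.08 and 0.08 m and z of flat_centre in the frame of tote_floor between 0.003 and 0.012 m and angle between flat_centre's own z axis and vertical below 0.08 rad and contact force between the fingers and flat below 0.05 N), for 0.2 s.
4. the confirm button is pressed fully down (value of joint confirm above 0.006 m), for 0.04 s.
At the end, for the whole second after the job is handed in: Flat carton flat on the tote floor. The other three stand level behind the rail: the biggest on the bench within 40 mm of its start, the middle one on it (centres within 30 mm), the small one on top (within 35 mm of the middle one). Button up again after its press (horizontal distance between small_centre and middle_centre below 0.035 m and z of small_centre in the frame of middle_centre between 0.037 and 0.048 m and angle between each of small_centre, middle_centre's own z axis and vertical below 0.12 rad and horizontal distance between middle_centre and lower_centre below 0.03 m and z of middle_centre in the frame of lower_centre between 0.04 and 0.05 m and height (world z) of lower_centre between 0.02 and 0.03 m and angle between lower_centre's own z axis and vertical below 0.1 rad and distance of lower_centre from where it was at the start of the episode below 0.04 m and x of flat_centre in the frame of tote_floor between -0.13 and 0.13 m and y of flat_centre in the frame of tote_floor between -0.08 and 0.08 m and z of flat_centre in the frame of tote_floor between 0.003 and 0.012 m and angle between flat_centre's own z axis and vertical below 0.08 rad and value of joint confirm below 0.002 m); the robot touches nothing.
It fails at once if the biggest or the middle carton is lifted away or shoved off its place (more than 60 mm) (distance of any of lower_centre, middle_centre from where it was at the start of the episode above 0.06 m).
It fails at once if the biggest or the middle carton is lifted (height (world z) of lower_centre above 0.055 m or height (world z) of middle_centre above 0.1 m).
It fails at once if a carton of the stack tips over (more than 35 degrees) (angle between any of lower_centre, middle_centre, small_centre's own z axis and vertical above 0.61 rad).
It fails at once if a bystander is moved more than 20 mm (distance of any of jar_centre, taperoll_centre, partsbin_centre from where it was at the start of the episode above 0.02 m).
It also fails if it takes over 72 s, if anything falls off the work surface, if the arm or the gripper's body presses on something with over 40 N, if the wrist force passes 120 N, or if a joint passes its speed limit or range.

ROBOT

A 6-joint arm with a two-finger parallel gripper is mounted at the origin on the work surface. World frame = base frame: x ahead of the robot, y to its left, z up, the work surface at z = 0. Lengths are in m, angles in rad, forces in N, time in s.
With the tool pointing down it reaches from about 0.275 to 1 m from the base axis. Payload 8.4 kg.
Tool frame: the origin (TCP) lies where the fingers leave the gripper's body, on its centre line; the fingertips stand 73 mm ahead of it and the grasp point (between the pads) lies 54 mm ahead of it; z points along the fingers, y is the line along which they close (so a half turn about z gives the same grasp; the last joint's range is limited). The gripper opens to 85 mm and grips with 20 to 120 N. Pads are 22 mm wide; open, the fingers measure 114 mm over their backs; the gripper's body (76 mm by 85 mm) begins 54 mm behind the grasp point. The pads swing forward as they close: fully open they stand 13 mm farther back than shut.
Start: joints at [1.308, 0.353, 1.633, -0, 1.155, -0.002], TCP at [0.161, 0.604, 0.304] pointing down, gripper open.
Joint ranges: [-2.63, 2.63], [-0.92, 2.1], [0.06, 2.66], [-1.3, 4.44], [0, 2.69], [-3.02, 3.02]. Speed limits (rad/s): [2.22, 2.22, 2.79, 3.14, 3.14, 3.14].

INTERFACE

Orientations are given as a rotation vector (axis times angle).
In Python, from plant import get_state, get_image, finish_job gives the robot as it stands.
- The arm moves only by the tool send_rows, never from a script. Its argument "moves" is text: rows parted by semicolons, each of 7 numbers parted by spaces: the shift along the tool's x, y, z normalised to -1 to 1, where 1 is 500 mm, then the turn, a rotation vector about the tool's x, y, z normalised to -1 to 1, where 1 is pi/2 rad, then the closure, from -1 (fully open) to 1 (shut). In form: x y z ax ay az jaw; .... A call has 1 to 20 rows; each row is the pose to reach, as a shift and turn from the pose commanded when the call began, along the tool's axes at that moment; what a row does not reach only later rows make up. A row lasts 1/12 s, in which the tool goes at most 41.7 mm and 7.16 degrees, less where a joint would pass 70% of its speed; a pose out of reach is approached as far as the arm can. A call with a number of a shift or a turn outside -1 to 1 is refused whole. A call with a gripper value outside its range is refused whole. The fingers move at their own pace and stop on an object; "squeeze" is the grip in N (left out, the last holds). Time passes only in rows, so rows that repeat a pose let the fingers close. It gives the time, the measured TCP pose, the force, the opening and the grip force at its end, in the units of the state.
- get_state(): the state, without advancing time (a new reading comes with each control period).
- get_image(name): name is "scene" or "side" or "wrist"; returns a dict with "pixels" (420x560x3 uint8, blue, green, red), "fx", "fy", "cx", "cy" (pixels), "distortion" ([k1, k2, p1, p2, k3] as OpenCV has them; the pictures are not rectified), "rvec" (rotation vector, rad) and "tvec" (3), from world to camera coordinates, as OpenCV has them. Camera axes: x right, y down, z forward; pixel columns grow to the right and rows downward; lengths in m; the calibration is good to about 2 mm. A picture is of the moment at which its call begins. There is no depth.
- finish_job(): hands the job in; it is judged then, once.
The state is a dict: "t": time; "qpos": joint angles; "joint_velocities": joint speeds; "effort": joint torques, N m; "position": TCP position; "ee_rot": TCP orientation; "wrist_force": force on the tool from outside, world axes, zero at the start; "torque": the same for the moment, N m; "gripper_width": finger opening in m; "gripper_force": force on a finger pad.
Only numpy, scipy, OpenCV 4.12 (cv2) and the standard library are available. Lean on these libraries where they do the work, as an engineer would, in place of code of your own. Each camera call takes 0.05 s, during which the arm holds its last target. There are 200 camera calls.

## Working session

There is one attempt and no reset: what is moved stays moved. The work goes in short steps, Python scripts to look and compute and a tool call to move; the robot and the scene stay as the last step left them, time stands still between calls to the robot, and variables do not carry over. Pictures are saved under pics/ and viewed, at most 10 in all, crops included, and the job is handed in when it is done.

Besides the shell and the picture viewer there is one more tool, called after ">>>" as name(argument=value, ...) on one line, values as JSON. send_rows: Moves the arm, as the interface text tells. Its arguments: {"type":"object","properties":{"moves":{"type":"string"},"squeeze":{"type":"number"}},"required":["moves"]}

```bash
mkdir -p pics; cat > h.py <<'E'
import numpy as np, cv2
from plant import get_state, get_image
from scipy.spatial.transform import Rotation as R
def cam(n):
    d=get_image(n); d['K']=np.array([[d['fx'],0,d['cx']],[0,d['fy'],d['cy']],[0,0,1.]]); d['D']=np.array(d['distortion'],float)
    d['R']=cv2.Rodrigues(np.array(d['rvec'],float))[0]; d['t']=np.array(d['tvec'],float); return d
def ray(d,uv):
    p=cv2.undistortPoints(np.array(uv,float).reshape(-1,1,2),d['K'],d['D'])[:,0]
    v=np.c_[p,np.ones(len(p))]@d['R']; return -d['R'].T@d['t'],v
def plane(d,uv,z):
    o,v=ray(d,uv); return o+v*((z-o[2])/v[:,2])[:,None]
def proj(d,P):
    return cv2.projectPoints(np.array(P,float).reshape(-1,3),d['R'],d['t'],d['K'],d['D'])[0][:,0]
E
python3 - <<'E'
from h import *
import pickle
D={n:cam(n) for n in('scene','side','wrist')}
pickle.dump(D,open('d0.pkl','wb'))
cv2.imwrite('pics/a.png',cv2.resize(D['scene']['pixels'],(800,600)))
cv2.imwrite('pics/b.png',cv2.resize(D['side']['pixels'],(800,600)))
for n in D: print(n,-D[n]['R'].T@D[n]['t'],D[n]['R'][2],D[n]['fx'])
print(get_state())
E
```

```text
scene [1.39991787 0.34393568 0.8590355 ] [-0.69838914 -0.32717323 -0.63656129] 526.6428661972925
side [ 0.19719586 -0.95998114  0.88612302] [ 0.27366566  0.71851231 -0.63941157] 516.1446777502033
wrist [0.08495762 0.62551972 0.37422965] [ 0.30375019 -0.08146371 -0.9492626 ] 330.78329053731755
{'t': 0.15, 'qpos': array([ 1.30754772e+00,  3.53511301e-01,  1.63391895e+00, -4.91635931e-05,
        1.15521089e+00, -2.38344380e-03]), 'joint_velocities': array([ 0.00065812, -0.00321214, -0.00162948,  0.00044912, -0.0004172 ,
       -0.00015124]), 'effort': array([-1.06123876e-03, -6.05637002e+01, -3.42345357e+01, -4.42707596e-05,
        6.06909991e-03,  7.45362684e-06]), 'position': array([0.16113014, 0.60359638, 0.30333919]), 'ee_rot': array([-4.08561892e-01, -3.11481726e+00,  1.64175456e-03]), 'wrist_force': array([ 0.46742762, -0.27185573, -0.18608119]), 'torque': array([ 0.02382975, -0.00150161, -0.04149682]), 'gripper_force': 0.0, 'gripper_width': 0.08560997763298189}
```

View pics/a.png

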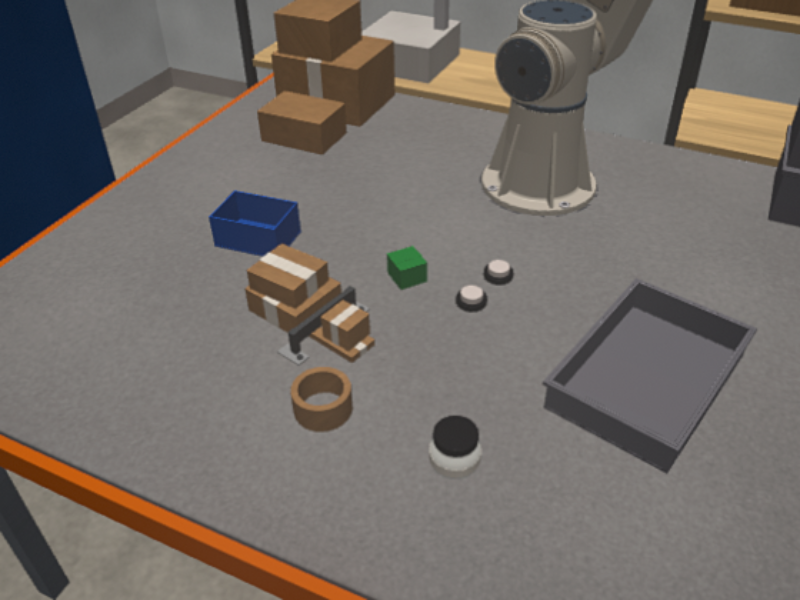

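View pics/b.png

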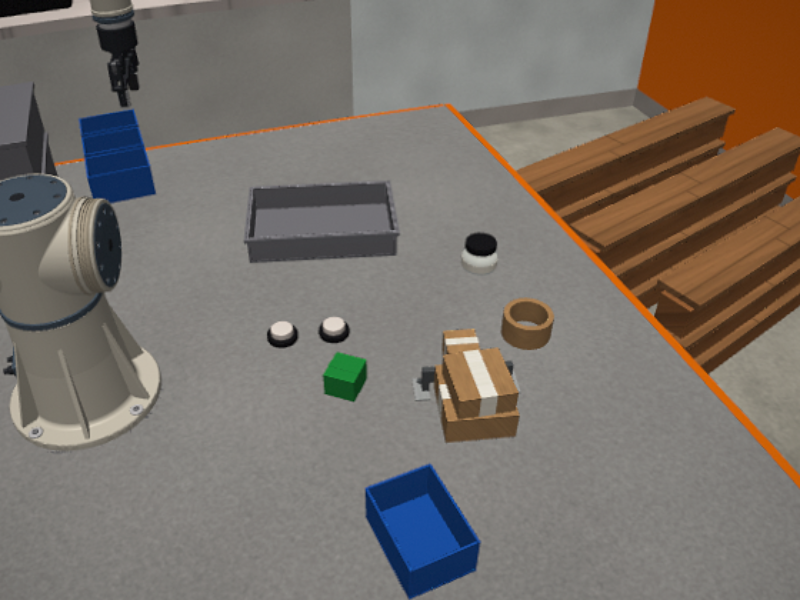

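Scene (800×600): stack at (295,285), small carton (347,325) on the flat carton's end, rail (320,315), and tape roll (322,398). The green look-alike is at (407,266), left alone. Button candidates are (471,296) and (499,270) in the scene, and (333,327) and (282,332) in the side view. The first one fits because it is farther from the base. I'll check this in an enlarged crop.

```bash
python3 - <<'E'
from h import *
import pickle
D=pickle.load(open('d0.pkl','rb'))
def crop(n,x,y,w,h,s):
    return cv2.resize(D[n]['pixels'][y:y+h,x:x+w],(w*s,h*s),interpolation=cv2.INTER_CUBIC)
a=crop('scene',165,165,100,100,4); b=crop('side',285,220,100,100,4)
c=crop('scene',300,170,100,50,4); e=crop('side',175,210,100,50,4)
cv2.imwrite('pics/c.png',np.vstack([np.hstack([a,b]),np.hstack([c,e])]))
S=1.42857
for n,pts in (('scene',[(471,294),(499,268)]),('side',[(333,325),(282,329)])): print(n,plane(D[n],np.array(pts)/S,.03).round(3))
print('tote rim scene',plane(D['scene'],np.array([(640,282),(755,330),(668,462),(546,384)])/S,.06).round(3))
print('tote rim side',plane(D['side'],np.array([(247,237),(397,236),(391,183),(251,187)])/S,.06).round(3))
print('tape',plane(D['scene'],np.array([(322,385)])/S,.048).round(3),plane(D['side'],np.array([(528,313)])/S,.048).round(3))
print('jar',plane(D['scene'],np.array([(456,432)])/S,.06).round(3))
E
```

```text
scene [[0.449 0.015 0.03 ]
 [0.36  0.034 0.03 ]]
side [[ 0.429 -0.001  0.03 ]
 [ 0.341  0.017  0.03 ]]
tote rim scene [[0.336 0.277 0.06 ]
 [0.384 0.469 0.06 ]
 [0.701 0.388 0.06 ]
 [0.631 0.2   0.06 ]]
tote rim side [[0.331 0.276 0.06 ]
 [0.614 0.183 0.06 ]
 [0.671 0.384 0.06 ]
 [0.375 0.466 0.06 ]]
tape [[ 0.757 -0.103  0.048]] [[ 0.76  -0.102  0.048]]
jar [[0.768 0.115 0.06 ]]
```

View pics/c.png

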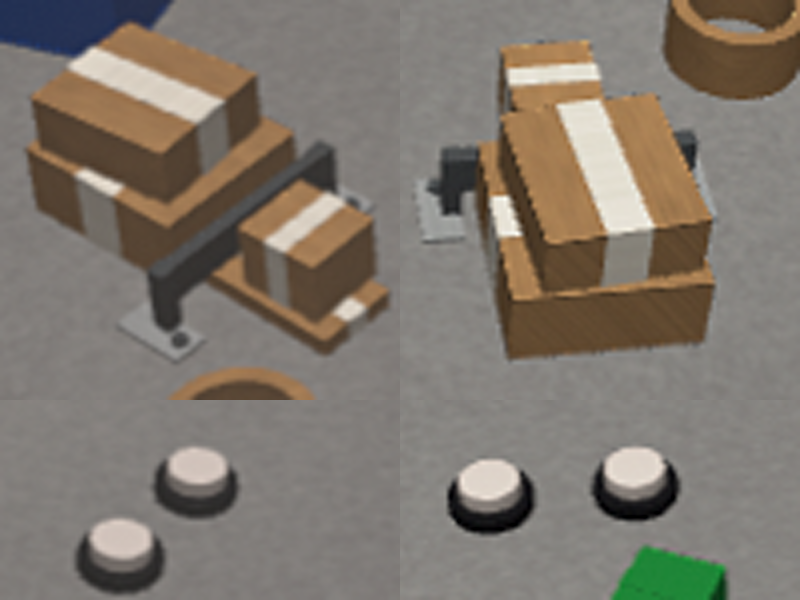

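The crop shows both button candidates. The one meant is at scene crop (120,540) and side crop (635,472), which is nearer the camera and farther from the base. Small carton top corners in the scene crop are (305,182), (374,222), (316,267) and (240,228).

```bash
python3 - <<'E'
from h import *
import pickle
D=pickle.load(open('d0.pkl','rb'))
A=lambda p:np.array([165,165])+(np.array(p,float)-1.5)/4
B=lambda p:np.array([285,220])+(np.array(p,float)-[401.5,1.5])/4
def show(n,d,p,z,closed=True):
    P=plane(d,p,z); print(n,'mean',P.mean(0).round(4),'\n',P[:,:2].round(4).tolist())
    for i in range(len(P)):
        e=(P[(i+1)%len(P)]-P[i])[:2]; print('   edge',np.linalg.norm(e).round(4),np.degrees(np.arctan2(e[1],e[0])).round(1))
s,q=D['scene'],D['side']
show('small',s,A([(305,182),(374,222),(316,267),(240,228)]),.059)
show('small side',q,B([(500,45),(588,42)]),.059)
show('mid',s,A([(131,23),(258,75),(162,152),(33,97)]),.104)
show('mid side',q,B([(500,115),(655,95),(712,217),(548,243)]),.104)
show('low',s,A([(293,130),(165,220),(28,148)]),.064)
show('low side',q,B([(510,300),(713,270)]),.064)
show('flat end',s,A([(388,288),(325,345)]),.014)
show('flat end bottom',s,A([(325,355)]),.0)
show('bar top (+y edge)',s,A([(334,148),(155,275)]),.047)
show('bar top side',q,B([(442,150),(694,132)]),.047)
def tri(a,b):
    o1,v1=ray(s,[a]);o2,v2=ray(q,[b]);v1=v1[0];v2=v2[0]
    l=np.linalg.lstsq(np.c_[v1,-v2],o2-o1,rcond=None)[0]; return ((o1+v1*l[0]+o2+v2*l[1])/2).round(4), np.linalg.norm(o1+v1*l[0]-o2-v2*l[1]).round(4)
bs=lambda p:np.array([300,170])+(np.array(p,float)-[1.5,401.5])/4
bq=lambda p:np.array([175,210])+(np.array(p,float)-[401.5,401.5])/4
print('btn',tri(bs((121,539)),bq((635,467))),tri(bs((198,466)),bq((490,480))))
E
```

```text
small mean [ 0.6154 -0.1393  0.059 ] 
 [[0.583, -0.1594], [0.5983, -0.1058], [0.646, -0.1181], [0.6346, -0.174]]
   edge 0.0558 74.1
   edge 0.0493 -14.4
   edge 0.057 -101.6
   edge 0.0536 164.3
small side mean [ 0.6188 -0.1131  0.059 ] 
 [[0.5929, -0.1057], [0.6447, -0.1206]]
   edge 0.0539 -16.0
   edge 0.0539 164.0
mid mean [ 0.5893 -0.2597  0.104 ] 
 [[0.5389, -0.3018], [0.5533, -0.2041], [0.6388, -0.2182], [0.626, -0.3148]]
   edge 0.0988 81.6
   edge 0.0867 -9.4
   edge 0.0975 -97.6
   edge 0.088 171.5
mid side mean [ 0.587  -0.2611  0.104 ] 
 [[0.5492, -0.2062], [0.6375, -0.2196], [0.6251, -0.3151], [0.5362, -0.3035]]
   edge 0.0893 -8.6
   edge 0.0963 -97.4
   edge 0.0897 172.6
   edge 0.0982 82.4
low mean [ 0.6091 -0.2413  0.064 ] 
 [[0.548, -0.1864], [0.651, -0.2137], [0.6283, -0.3239]]
   edge 0.1066 -14.9
   edge 0.1124 -101.7
   edge 0.1592 120.3
low side mean [ 0.574  -0.3094  0.064 ] 
 [[0.5182, -0.3011], [0.6297, -0.3178]]
   edge 0.1127 -8.5
   edge 0.1127 171.5
flat end mean [ 0.6311 -0.1023  0.014 ] 
 [[0.6024, -0.0967], [0.6598, -0.108]]
   edge 0.0585 -11.1
   edge 0.0585 168.9
flat end bottom mean [ 0.6548 -0.1116  0.    ] 
 [[0.6548, -0.1116]]
   edge 0.0 0.0
bar top (+y edge) mean [ 0.6067 -0.186   0.047 ] 
 [[0.535, -0.1663], [0.6784, -0.2058]]
   edge 0.1487 -15.4
   edge 0.1487 164.6
bar top side mean [ 0.6047 -0.185   0.047 ] 
 [[0.5317, -0.1677], [0.6776, -0.2023]]
   edge 0.1499 -13.4
   edge 0.1499 166.6
btn (array([0.4334, 0.0104, 0.0221]), np.float64(0.0021)) (array([0.3429, 0.0289, 0.0217]), np.float64(0.0012))
```

```bash
cat >> h.py <<'E'
def plan(g,yaw,down=None):
    """g: grasp point (world), yaw: direction (deg) of tool y axis, tool pointing down -> row numbers"""
    s=get_state(); Rc=R.from_rotvec(s['ee_rot'])
    a=np.radians(yaw); y=np.array([np.cos(a),np.sin(a),0]); z=np.array([0,0,-1.]); x=np.cross(y,z)
    Rt=R.from_matrix(np.c_[x,y,z]); p=np.array(g,float)-0.054*z
    d=Rc.inv().apply(p-s['position'])/.5; w=(Rc.inv()*Rt).as_rotvec()/(np.pi/2)
    print('plan',np.r_[d,w].round(4),'mm',np.linalg.norm(d)*500//1,'deg',np.degrees(np.linalg.norm(w)*np.pi/2).round(1))
E
python3 - <<'E'
from h import *
import pickle
s=get_state();Rc=R.from_rotvec(s['ee_rot']).as_matrix();print(Rc.round(3))
d=pickle.load(open('d0.pkl','rb'))['wrist']
print('cam in tool',Rc.T@(-d['R'].T@d['t']-s['position']))
for y in(165.5,-14.5): plan((.617,-.139,.19),y)
E
```

```text
[[-0.966  0.258 -0.   ]
 [ 0.258  0.966 -0.001]
 [-0.    -0.001 -1.   ]]
cam in tool [ 0.07924674  0.00146269 -0.0708954 ]
plan [-1.2639e+00 -1.1997e+00  1.2000e-01 -5.0000e-04 -5.0000e-04 -1.0049e+00] mm 873.0 deg 90.4
plan [-1.2639e+00 -1.1997e+00  1.2000e-01 -5.0000e-04  5.0000e-04  9.9510e-01] mm 873.0 deg 89.6
```

>>> send_rows(moves="-.98 -.93 .06 0 0 .77 -1;-.98 -.93 .06 0 0 .77 -1;-.98 -.93 .06 0 0 .77 -1;-.98 -.93 .06 0 0 .77 -1;-.98 -.93 .06 0 0 .77 -1;-.98 -.93 .06 0 0 .77 -1;-.98 -.93 .06 0 0 .77 -1;-.98 -.93 .06 0 0 .77 -1;-.98 -.93 .06 0 0 .77 -1;-.98 -.93 .06 0 0 .77 -1;-.98 -.93 .06 0 0 .77 -1;-.98 -.93 .06 0 0 .77 -1;-.98 -.93 .06 0 0 .77 -1;-.98 -.93 .06 0 0 .77 -1;-.98 -.93 .06 0 0 .77 -1;-.98 -.93 .06 0 0 .77 -1;-.98 -.93 .06 0 0 .77 -1;-.98 -.93 .06 0 0 .77 -1", squeeze=30)

```text
t: 1.65
position: [0.5158, 0.0259, 0.2735]
ee_rot: [2.111, 2.326, -0.0]
wrist_force: [-0.0, 0.2, 0.3]
gripper_width: 0.0859
gripper_force: 0.0
```

```bash
python3 -c "
from h import *
print(get_state()['position'],get_state()['t']);plan((.617,-.139,.13),-14.5)"
```

```text
[0.5157943  0.02588893 0.27353206] 1.65
plan [-3.477e-01  1.696e-01  1.792e-01 -0.000e+00  2.000e-04  2.227e-01] mm 213.0 deg 20.0
```

Then look with the wrist camera from above the carton.

>>> send_rows(moves="-.348 .17 .179 0 0 .223 -1;-.348 .17 .179 0 0 .223 -1;-.348 .17 .179 0 0 .223 -1;-.348 .17 .179 0 0 .223 -1;-.348 .17 .179 0 0 .223 -1;-.348 .17 .179 0 0 .223 -1;-.348 .17 .179 0 0 .223 -1;-.348 .17 .179 0 0 .223 -1")

```text
t: 2.32
position: [0.616, -0.135, 0.184]
ee_rot: [-2.479, -1.926, 0.001]
wrist_force: [0.4, 0.6, 1.0]
gripper_width: 0.0854
gripper_force: 0.0
```

```bash
python3 - <<'E'
from h import *
d=cam('wrist'); im=d['pixels'].copy()
r=np.radians(-14.5);ux=np.array([np.cos(r),np.sin(r)]);uy=np.array([-ux[1],ux[0]])
def box(c,z,w,l,yaw):
    r=np.radians(yaw);a=np.array([np.cos(r),np.sin(r)]);b=np.array([-a[1],a[0]])
    return [np.r_[np.array(c)+i*w/2*a+j*l/2*b,z] for i,j in((1,1),(1,-1),(-1,-1),(-1,1))]
for b in(box((.617,-.139),.059,.054,.058,-14.5),box((.588,-.2605),.104,.09,.1,-8.7),box(np.array([.631,-.102])-.1*uy,.014,.056,.2,-14)):
    cv2.polylines(im,[proj(d,b).astype(int)],True,(0,255,0),1)
cv2.imwrite('pics/d.png',cv2.resize(im,(800,600)))
print(get_state()['position']);plan((.617,-.139,.036),-14.5)
E
```

```text
[ 0.61608285 -0.13468074  0.18463023]
plan [-0.008   0.0041  0.1893 -0.0006 -0.0003  0.0026] mm 94.0 deg 0.2
```

View pics/d.png

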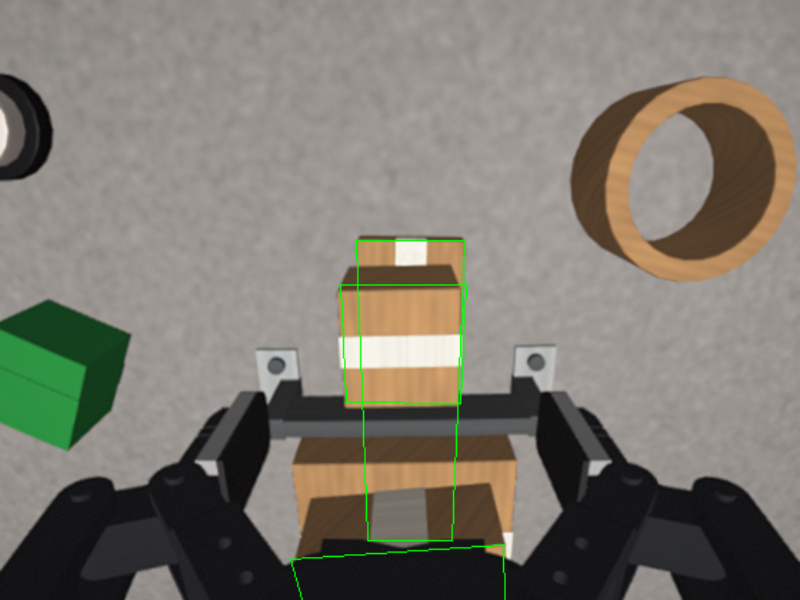

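Wrist view (800×600): the small carton's top spans (340–463, 288–405), and the drawn outlines fit within about 2 mm. The fingers clear the rail posts. Descend and grasp.

>>> send_rows(moves="0 0 .06 0 0 0 -1;0 0 .12 0 0 0 -1;0 0 .16 0 0 0 -1;0 0 .188 0 0 0 -1;0 0 .188 0 0 0 -1;0 0 .188 0 0 0 -1;0 0 .188 0 0 0 1;0 0 .188 0 0 0 1;0 0 .188 0 0 0 1;0 0 .188 0 0 0 1;0 0 .188 0 0 0 1;0 0 .188 0 0 0 1;0 0 .188 0 0 0 1;0 0 .188 0 0 0 1")

```text
t: 3.53
position: [0.6176, -0.1364, 0.092]
ee_rot: [2.48, 1.926, 0.002]
wrist_force: [-1.4, 2.0, 8.5]
gripper_width: 0.0535
gripper_force: 32.8
```

```bash
python3 -c "
from h import *
s=get_state();print(s['position'],s['gripper_width'],s['gripper_force'],s['wrist_force'])
plan((.617,-.139,.16),-14.5);plan((.588,-.2605,.16),-10);plan((.588,-.2605,.127),-10)"
```

```text
[ 0.61755345 -0.13643497  0.09201731] 0.05354992514061166 32.77526557445526 [-1.39013013  2.02364903  8.4654051 ]
plan [-5.20e-03  7.00e-04 -2.44e-01  1.40e-03 -2.00e-04  2.00e-03] mm 122.0 deg 0.2
plan [-2.55e-01  4.60e-03 -2.44e-01  1.40e-03 -1.00e-04 -4.80e-02] mm 176.0 deg 4.3
plan [-2.55e-01  4.50e-03 -1.78e-01  1.40e-03 -1.00e-04 -4.80e-02] mm 155.0 deg 4.3
```

>>> send_rows(moves="0 0 -.03 0 0 0 1;0 0 -.08 0 0 0 1;0 0 -.14 0 0 0 1;0 0 -.2 0 0 0 1;0 0 -.248 0 0 0 1;-.03 0 -.248 0 0 -.01 1;-.07 .001 -.248 0 0 -.02 1;-.12 .002 -.248 0 0 -.03 1;-.17 .003 -.248 0 0 -.04 1;-.22 .004 -.248 0 0 -.05 1;-.25 .005 -.248 0 0 -.05 1;-.25 .005 -.248 0 0 -.05 1;-.25 .005 -.248 0 0 -.05 1;-.25 .005 -.22 0 0 -.05 1;-.25 .005 -.2 0 0 -.05 1;-.25 .005 -.195 0 0 -.05 1;-.25 .005 -.195 0 0 -.05 1;-.25 .005 -.195 0 0 -.05 1")

```text
t: 5.03
position: [0.5884, -0.2574, 0.1878]
ee_rot: [-2.402, -2.024, 0.0]
wrist_force: [0.4, -1.0, -0.1]
gripper_width: 0.0535
gripper_force: 32.0
```

```bash
python3 - <<'E'
from h import *
s=get_state();print(s['position'],s['gripper_width'],s['gripper_force'],s['wrist_force'])
plan((.588,-.2605,.128),-10)
D=cam('scene');E=cam('side')
f=lambda d,x,y:cv2.resize(d['pixels'][y:y+150,x:x+100],(400,600),interpolation=cv2.INTER_CUBIC)
cv2.imwrite('pics/e.png',np.hstack([f(D,160,110),f(E,285,170)]))
E
```

```text
[ 0.58840865 -0.25743417  0.18777635] 0.053514604447996626 32.03312695026398 [ 0.38729997 -1.00183196 -0.07678136]
plan [-0.0062  0.0002  0.0116 -0.0003 -0.0001  0.0025] mm 6.0 deg 0.2
```

View pics/e.png

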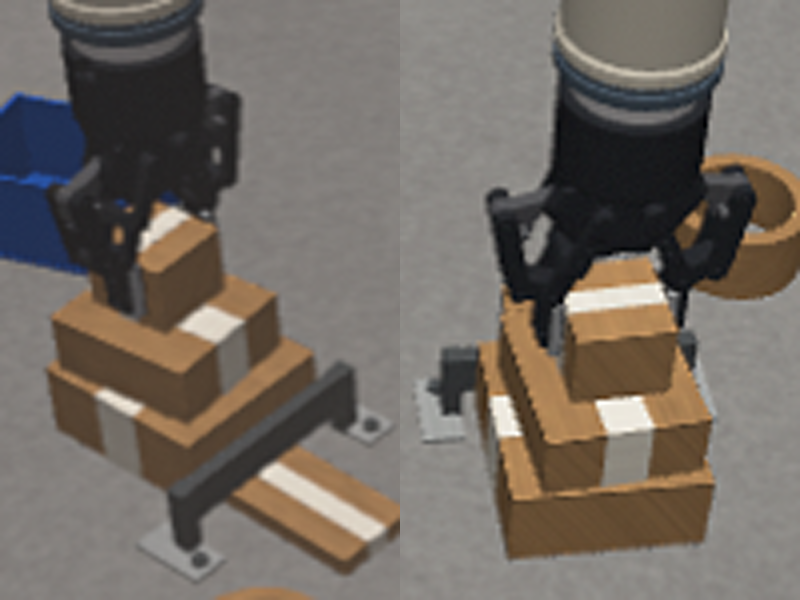

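The small carton hangs upright over the middle carton's centre in both views. Lower it, release and rise.

>>> send_rows(moves="-.003 0 .006 0 0 0 1;-.003 0 .01 0 0 0 1;-.003 0 .0105 0 0 0 1;-.003 0 .0105 0 0 0 1;-.003 0 .0105 0 0 0 .6;-.003 0 .0105 0 0 0 .2;-.003 0 .0105 0 0 0 -.3;-.003 0 .0105 0 0 0 -1;-.003 0 .0105 0 0 0 -1;-.003 0 .0105 0 0 0 -1;-.003 0 .0105 0 0 0 -1;-.003 0 -.03 0 0 0 -1;-.003 0 -.08 0 0 0 -1;-.003 0 -.14 0 0 0 -1;-.003 0 -.18 0 0 0 -1;-.003 0 -.18 0 0 0 -1;-.003 0 -.18 0 0 0 -1")

```text
t: 6.55
position: [0.5885, -0.2598, 0.2792]
ee_rot: [2.401, 2.022, 0.002]
wrist_force: [0.1, -0.2, -0.5]
gripper_width: 0.0855
gripper_force: 0.0
```

```bash
python3 - <<'E'
from h import *
s=get_state();print(s['t'],s['position'],s['gripper_width'],s['wrist_force'])
r=np.radians(-14);uy=np.array([-np.sin(r),np.cos(r)])
e=np.array([.631,-.102]); g=e-.018*uy; print(g)
plan((*g,.2),-14);plan((*g,.08),-14)
D=cam('scene');E=cam('side')
f=lambda d,x,y:cv2.resize(d['pixels'][y:y+150,x:x+100],(400,600),interpolation=cv2.INTER_CUBIC)
cv2.imwrite('pics/f.png',np.hstack([f(D,175,130),f(E,285,170)]))
E
```

```text
6.55 [ 0.58850366 -0.25977428  0.27922363] 0.08552274544932076 [ 0.12198876 -0.23033063 -0.52842719]
[ 0.62664541 -0.11946532]
plan [0.2895 0.0272 0.0503 0.0017 0.0004 0.0465] mm 147.0 deg 4.2
plan [0.2897 0.0266 0.2903 0.0017 0.0004 0.0465] mm 205.0 deg 4.2
```

View pics/f.png

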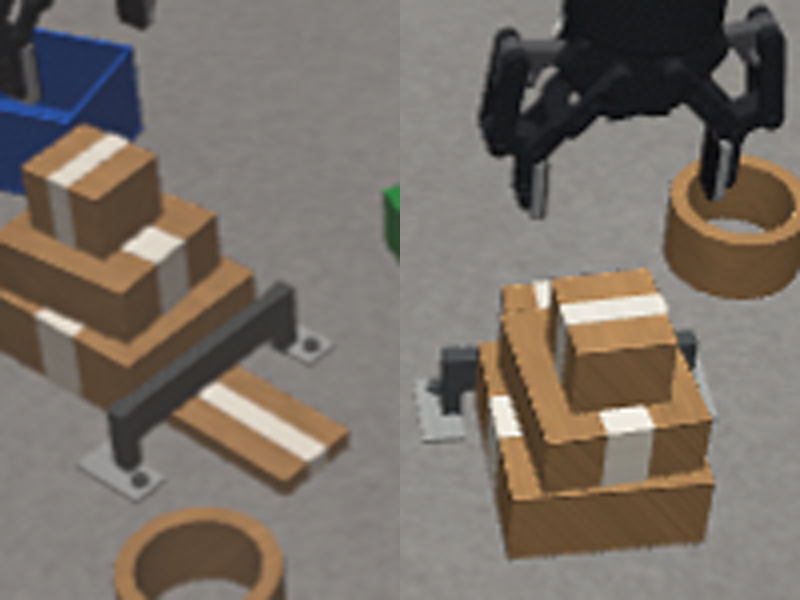

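The small carton stands square on the middle carton. The flat carton's end corners in the scene crop are about (348,434) and (290,481).

```bash
python3 - <<'E'
from h import *
import pickle
s=pickle.load(open('d0.pkl','rb'))['scene']
A=lambda p:np.array([175,130])+(np.array(p,float)-1.5)/4
print('flat',plane(s,A([(348,434),(290,481),(240,368)]),.014)[:,:2].round(4))
P=plane(s,A([(86,125),(158,160),(98,205),(24,172)]),.149);print('small',P.mean(0))
P=plane(s,A([(220,214),(127,290)]),.104);print('mid front',P.mean(0))
E
```

```text
flat [[ 0.607  -0.0943]
 [ 0.6557 -0.1069]
 [ 0.5815 -0.1808]]
small [ 0.59178426 -0.26203393  0.149     ]
mid front [ 0.5940424  -0.20999796  0.104     ]
```

>>> send_rows(moves=".06 .005 .0 0 0 .01 -1;.12 .01 0 0 0 .02 -1;.19 .02 0 0 0 .03 -1;.25 .025 0 0 0 .04 -1;.285 .027 0 0 0 .046 -1;.285 .027 .03 0 0 .046 -1;.285 .027 .08 0 0 .046 -1;.285 .027 .14 0 0 .046 -1;.285 .027 .2 0 0 .046 -1;.285 .027 .25 0 0 .046 -1;.285 .027 .28 0 0 .046 -1;.285 .027 .28 0 0 .046 -1;.285 .027 .28 0 0 .046 -1")

```text
t: 7.73
position: [0.6244, -0.1213, 0.1361]
ee_rot: [-2.473, -1.933, 0.004]
wrist_force: [0.3, -0.1, 0.4]
gripper_width: 0.0853
gripper_force: 0.0
```

```bash
python3 - <<'E'
from h import *
s=get_state();print(s['t'],s['position'],s['gripper_width'],s['wrist_force'])
r=np.radians(-14);uy=np.array([-np.sin(r),np.cos(r)])
e=np.array([.631,-.102]); g=e-.018*uy; print(g)
plan((*g,.022),-14)
d=cam('wrist'); im=d['pixels'].copy()
a=np.array([uy[1],-uy[0]])
pts=[np.r_[e+k*.028*a+j*uy,.014] for k,j in((1,0),(1,-.08),(-1,-.08),(-1,0))]
cv2.polylines(im,[proj(d,pts).astype(int)],True,(0,255,0),1)
cv2.imwrite('pics/g.png',cv2.resize(im,(800,600)))
E
```

```text
7.7333 [ 0.62444835 -0.1212526   0.13613031] 0.0853243823038454 [ 0.32089891 -0.09070526  0.35487758]
[ 0.62664541 -0.11946532]
plan [ 4.600e-03  3.900e-03  1.202e-01 -2.400e-03  1.000e-04  5.000e-04] mm 60.0 deg 0.2
```

View pics/g.png

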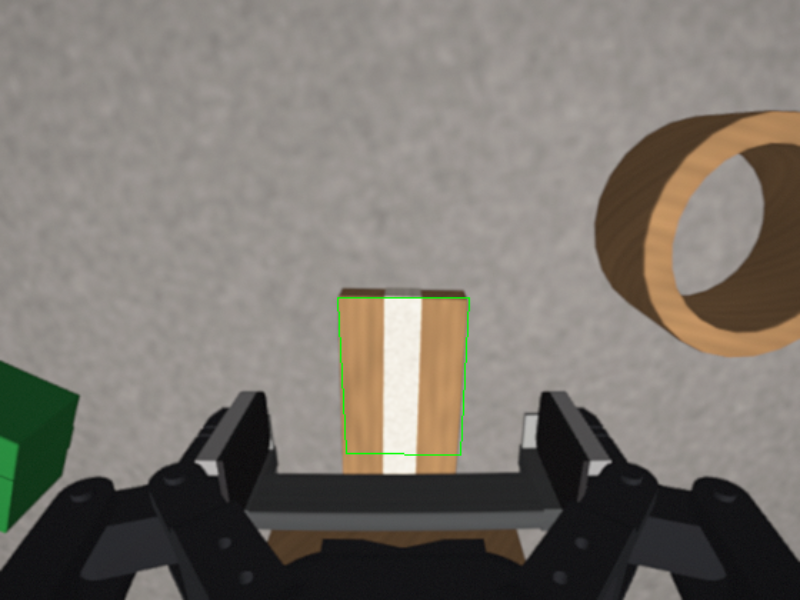

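The outline matches the flat carton (338–468, 297–455), so I'll descend and grip its end.

>>> send_rows(moves=".005 .004 .04 0 0 0 -1;.005 .004 .08 0 0 0 -1;.005 .004 .105 0 0 0 -1;.005 .004 .116 0 0 0 -1;.005 .004 .116 0 0 0 -1;.005 .004 .116 0 0 0 -1;.005 .004 .116 0 0 0 1;.005 .004 .116 0 0 0 1;.005 .004 .116 0 0 0 1;.005 .004 .116 0 0 0 1;.005 .004 .116 0 0 0 1;.005 .004 .116 0 0 0 1;.005 .004 .116 0 0 0 1;.005 .004 .116 0 0 0 1", squeeze=50)

```text
t: 8.95
position: [0.6317, -0.1198, 0.0865]
ee_rot: [2.47, 1.931, 0.009]
wrist_force: [-7.7, 3.6, 46.9]
gripper_width: 0.0002
gripper_force: 23.7
```

The tips rode over the carton's top, because they sit farther back when open. I'll open, rise, and descend again with the jaws pre-set just wider than the carton.

>>> send_rows(moves="0 0 -.03 0 0 0 1;0 0 -.06 0 0 0 -1;0 0 -.08 0 0 0 -1;0 0 -.08 0 0 0 -1;0 0 -.08 0 0 0 -1;0 0 -.08 0 0 0 -1;0 0 -.08 0 0 0 -.45;0 0 -.08 0 0 0 -.45;0 0 -.08 0 0 0 -.45;0 0 -.08 0 0 0 -.45")

```text
t: 9.78
position: [0.6279, -0.1195, 0.1193]
ee_rot: [-2.474, -1.935, 0.001]
wrist_force: [-0.4, 0.7, -0.3]
gripper_width: 0.0618
gripper_force: 0.0
```

```bash
python3 - <<'E'
from h import *
s=get_state();print(s['t'],s['position'],s['gripper_width'],s['wrist_force'])
e=np.array([.631,-.102]);r=np.radians(-14);uy=np.array([-np.sin(r),np.cos(r)]);g=e-.018*uy
plan((*g,.018),-14)
d=cam('wrist'); im=d['pixels'].copy()
a=np.array([uy[1],-uy[0]])
pts=[np.r_[e+k*.028*a+j*uy,.014] for k,j in((1,0),(1,-.08),(-1,-.08),(-1,0))]
cv2.polylines(im,[proj(d,pts).astype(int)],True,(0,255,0),1)
D=cam('scene');f=lambda d,x,y:cv2.resize(d['pixels'][y:y+150,x:x+100],(400,600),interpolation=cv2.INTER_CUBIC)
im=cv2.resize(im[180:420,200:360],(400,600))
cv2.imwrite('pics/i.png',np.hstack([im,f(D,175,130)]))
E
```

```text
9.7833 [ 0.6279127  -0.11947534  0.11933605] 0.061810592309682916 [-0.40771289  0.72223627 -0.32886957]
plan [-0.0006 -0.0024  0.0947 -0.0005  0.      0.0005] mm 47.0 deg 0.1
```

View pics/i.png

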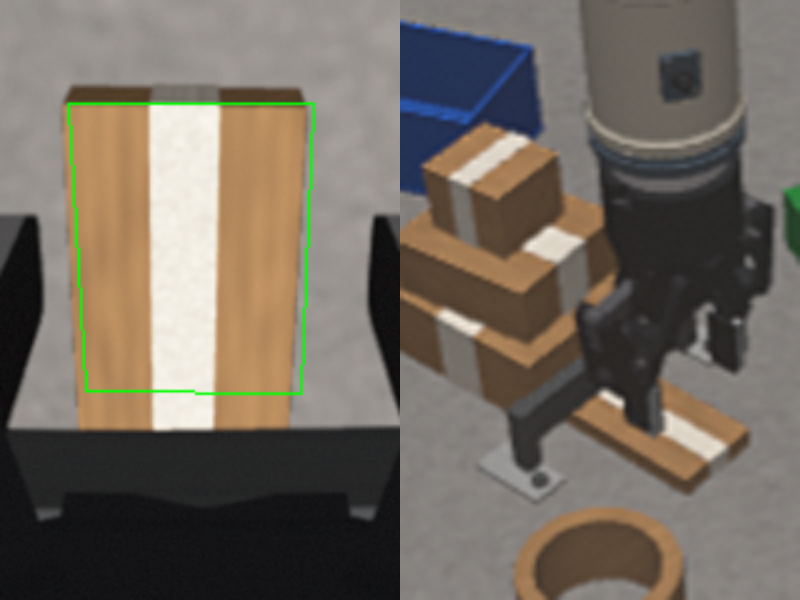

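>>> send_rows(moves="0 -.005 .02 0 0 0 -.57;0 -.005 .05 0 0 0 -.57;0 -.005 .075 0 0 0 -.57;0 -.005 .09 0 0 0 -.57;0 -.005 .094 0 0 0 -.57;0 -.005 .094 0 0 0 -.57;0 -.005 .094 0 0 0 -.57")

```text
t: 10.47
position: [0.6258, -0.119, 0.0729]
ee_rot: [2.475, 1.935, 0.0]
wrist_force: [0.4, 0.1, 0.4]
gripper_width: 0.0667
gripper_force: 0.0
```

>>> send_rows(moves="0 0 .003 0 0 0 -.5;0 0 .003 0 0 0 -.45;0 0 .003 0 0 0 -.4;0 0 .003 0 0 0 -.3;0 0 .003 0 0 0 -.2;0 0 .003 0 0 0 -.2;0 0 .003 0 0 0 -.2", squeeze=50)

```text
t: 11.05
position: [0.6255, -0.1188, 0.0723]
ee_rot: [-2.475, -1.934, -0.0]
wrist_force: [-3.5, 1.5, 8.0]
gripper_width: 0.0544
gripper_force: 52.1
```

>>> send_rows(moves=".006 0 0 0 0 0 0;.014 0 0 0 0 0 0;.024 0 0 0 0 0 0;.034 0 0 0 0 0 0;.044 0 0 0 0 0 0;.054 0 0 0 0 0 0;.064 0 0 0 0 0 0;.074 0 0 0 0 0 0;.084 0 0 0 0 0 0;.094 0 0 0 0 0 0;.104 0 0 0 0 0 0;.114 0 0 0 0 0 0;.12 0 0 0 0 0 0;.12 0 0 0 0 0 0")

```text
t: 12.22
position: [0.6404, -0.0622, 0.0723]
ee_rot: [2.472, 1.935, -0.002]
wrist_force: [-2.5, -10.6, 6.2]
gripper_width: 0.0545
gripper_force: 51.4
```

```bash
python3 - <<'E'
from h import *
D=cam('scene');E=cam('side')
f=lambda d,x,y:cv2.resize(d['pixels'][y:y+150,x:x+100],(400,600),interpolation=cv2.INTER_CUBIC)
cv2.imwrite('pics/j.png',np.hstack([f(D,165,140),f(E,285,170)]))
E
```

```text
(no output)
```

View pics/j.png

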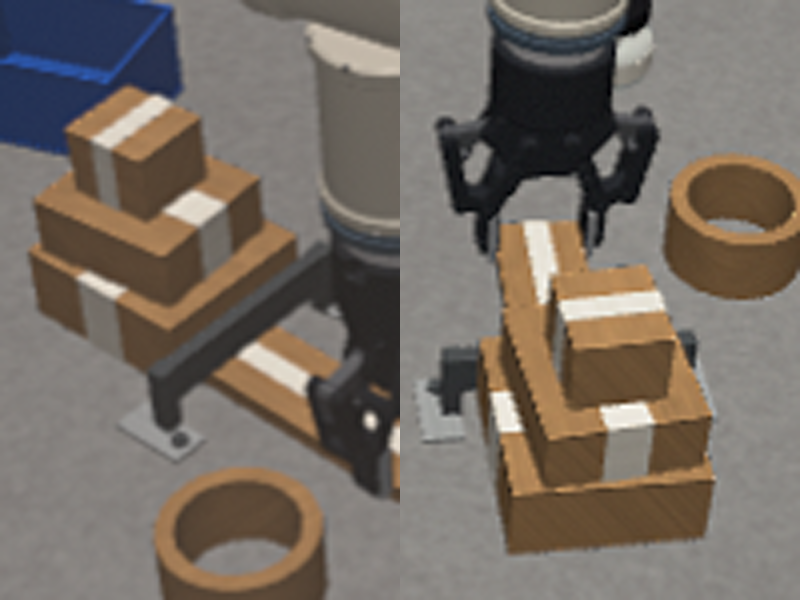

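The stack is level and stays in place while the flat carton slides. Drawing on.

>>> send_rows(moves=".006 0 0 0 0 0 0;.014 0 0 0 0 0 0;.022 0 0 0 0 0 0;.03 0 0 0 0 0 0;.038 0 0 0 0 0 0;.046 0 0 0 0 0 0;.054 0 0 0 0 0 0;.062 0 0 0 0 0 0;.07 0 0 0 0 0 0;.078 0 0 0 0 0 0;.086 0 0 0 0 0 0;.094 0 0 0 0 0 0;.102 0 0 0 0 0 0;.11 0 0 0 0 0 0;.12 0 0 0 0 0 0;.13 0 0 0 0 0 0;.14 0 0 0 0 0 0;.14 0 0 0 0 0 0;.14 0 0 0 0 0 0;.14 0 0 0 0 0 0")

```text
t: 13.98
position: [0.6579, 0.0076, 0.0723]
ee_rot: [2.474, 1.935, 0.003]
wrist_force: [-0.2, 2.0, 5.5]
gripper_width: 0.0546
gripper_force: 51.8
```

```bash
python3 - <<'E'
from h import *
D=cam('scene');E=cam('side')
f=lambda d,x,y:cv2.resize(d['pixels'][y:y+150,x:x+100],(400,600),interpolation=cv2.INTER_CUBIC)
cv2.imwrite('pics/k.png',np.hstack([f(D,165,140),f(E,285,170)]))
E
```

```text
(no output)
```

View pics/k.png

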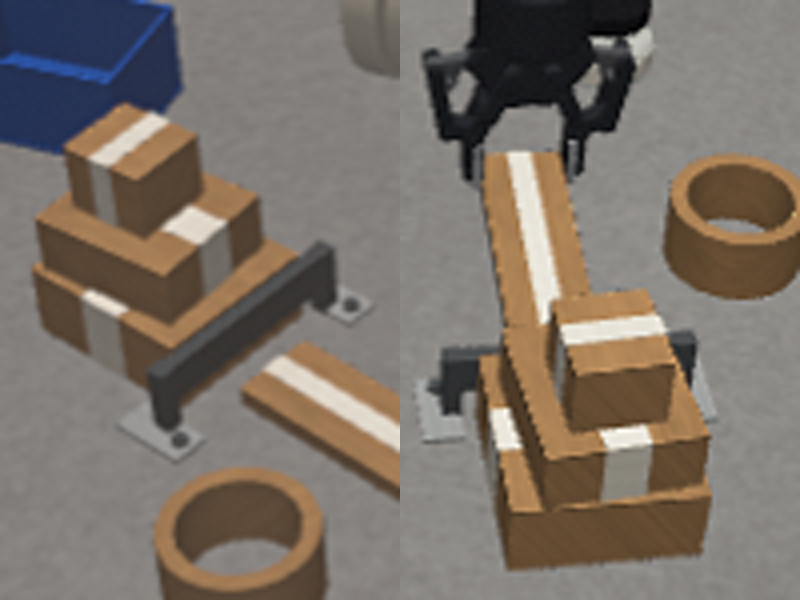

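The stack of three stands on the bench behind the rail with the flat carton clear (back end at scene crop (300,345)). Regrasp the flat carton at its centre: open and slide back 82 mm astride it.

>>> send_rows(moves="0 0 0 0 0 0 -.3;0 0 0 0 0 0 -.45;0 0 0 0 0 0 -.57;0 0 0 0 0 0 -.57;0 0 0 0 0 0 -.57;-.03 0 0 0 0 0 -.57;-.07 0 0 0 0 0 -.57;-.12 0 0 0 0 0 -.57;-.155 0 0 0 0 0 -.57;-.164 0 0 0 0 0 -.57;-.164 0 0 0 0 0 -.57;-.164 0 0 0 0 0 -.57;-.164 0 0 0 0 0 -.45;-.164 0 0 0 0 0 -.3;-.164 0 0 0 0 0 -.2;-.164 0 0 0 0 0 0;-.164 0 0 0 0 0 0;-.164 0 0 0 0 0 0")

```text
t: 15.58
position: [0.6375, -0.0715, 0.0719]
ee_rot: [2.474, 1.936, 0.0]
wrist_force: [-1.3, -0.9, 5.8]
gripper_width: 0.0545
gripper_force: 52.8
```

>>> send_rows(moves="0 0 -.02 0 0 0 0;0 0 -.06 0 0 0 0;0 0 -.12 0 0 0 0;0 0 -.18 0 0 0 0;0 0 -.24 0 0 0 0;0 0 -.26 0 0 0 0;0 0 -.26 0 0 0 0;0 0 -.26 0 0 0 0")

```text
t: 16.25
position: [0.6371, -0.072, 0.2013]
ee_rot: [2.474, 1.936, 0.0]
wrist_force: [-0.1, 0.7, -1.6]
gripper_width: 0.0547
gripper_force: 53.7
```

```bash
python3 - <<'E'
from h import *
s=get_state();print(s['t'],s['position'],s['gripper_width'],s['gripper_force'],s['wrist_force'])
plan((.505,.33,.15),74)
plan((.505,.33,.035),74)
# tote: grey inside/rim by dark mask in side view
for n in('side','scene'):
    d=cam(n);im=d['pixels'].astype(int); hsv=cv2.cvtColor(d['pixels'],cv2.COLOR_BGR2HSV)
    g=cv2.cvtColor(d['pixels'],cv2.COLOR_BGR2GRAY); m=((g<80)&(hsv[...,1]<60)).astype(np.uint8)
    m=cv2.morphologyEx(m,cv2.MORPH_CLOSE,np.ones((5,5)))
    x0,x1,y0,y1=(165,285,120,190) if n=='side' else (375,535,190,335)
    k=np.zeros_like(m);k[y0:y1,x0:x1]=m[y0:y1,x0:x1]
    c=max(cv2.findContours(k,0,1)[0],key=cv2.contourArea)
    h=cv2.approxPolyDP(cv2.convexHull(c),4,True)[:,0]
    print(n,h.tolist(),plane(d,h,.06)[:,:2].round(3).tolist())
E
```

```text
16.25 [ 0.63709795 -0.07195102  0.20125618] 0.05471620787586327 53.70501458644867 [-0.13559197  0.69515457 -1.63636913]
plan [ 7.167e-01 -4.499e-01 -5.600e-03  2.000e-04  2.000e-04 -9.769e-01] mm 423.0 deg 87.9
plan [ 7.167e-01 -4.500e-01  2.244e-01  2.000e-04  2.000e-04 -9.769e-01] mm 437.0 deg 87.9
side [[269, 129], [278, 163], [276, 178], [175, 183], [171, 169], [178, 132]] [[0.656, 0.383], [0.618, 0.194], [0.588, 0.126], [0.322, 0.193], [0.323, 0.263], [0.381, 0.457]]
scene [[447, 198], [523, 230], [519, 249], [466, 330], [381, 284], [380, 268]] [[0.34, 0.276], [0.385, 0.457], [0.453, 0.455], [0.718, 0.388], [0.673, 0.211], [0.631, 0.196]]
```

>>> send_rows(moves=".06 -.04 0 0 0 0 0;.12 -.08 0 0 0 -.06 0;.18 -.12 0 0 0 -.14 0;.24 -.16 0 0 0 -.22 0;.31 -.2 0 0 0 -.3 0;.37 -.24 0 0 0 -.38 0;.43 -.28 0 0 0 -.46 0;.49 -.32 0 0 0 -.54 0;.55 -.36 0 0 0 -.62 0;.61 -.4 0 0 0 -.7 0;.66 -.43 0 0 0 -.78 0;.69 -.45 0 0 0 -.86 0;.711 -.457 0 0 0 -.93 0;.711 -.457 0 0 0 -.988 0;.711 -.457 0 0 0 -.988 0;.711 -.457 0 0 0 -.988 0;.711 -.457 0 0 0 -.988 0")

```text
t: 17.77
position: [0.5008, 0.3272, 0.2002]
ee_rot: [-0.416, -3.112, 0.002]
wrist_force: [-0.4, -0.4, -2.0]
gripper_width: 0.0545
gripper_force: 53.6
```

```bash
python3 - <<'E'
from h import *
s=get_state();print(s['t'],s['position'],s['gripper_width'],s['wrist_force'])
plan((.501,.328,.0245),75)
E
```

```text
17.7667 [0.50082913 0.32716485 0.20024609] 0.054486671239417625 [-0.37160757 -0.40041486 -2.04712042]
plan [-2.000e-04  2.100e-03  2.435e-01 -1.000e-03 -8.000e-04 -2.600e-03] mm 121.0 deg 0.3
```

>>> send_rows(moves="0 0 .03 0 0 0 0;0 0 .08 0 0 0 0;0 0 .13 0 0 0 0;0 0 .18 0 0 0 0;0 0 .22 0 0 0 0;0 0 .235 0 0 0 0;0 0 .242 0 0 0 0;0 0 .246 0 0 0 0;0 0 .246 0 0 0 0;0 0 .246 0 0 0 0")

```text
t: 18.6
position: [0.5019, 0.3281, 0.0795]
ee_rot: [0.412, 3.113, 0.002]
wrist_force: [0.7, 0.3, -2.1]
gripper_width: 0.0546
gripper_force: 53.6
```

>>> send_rows(moves="0 0 .003 0 0 0 0;0 0 .006 0 0 0 0;0 0 .006 0 0 0 0;0 0 .006 0 0 0 0")

```text
t: 18.93
position: [0.5019, 0.3282, 0.0769]
ee_rot: [0.411, 3.113, 0.002]
wrist_force: [-1.6, -1.7, 8.4]
gripper_width: 0.0548
gripper_force: 54.8
```

Contact with the floor. Release and rise.

>>> send_rows(moves="0 0 0 0 0 0 -.2;0 0 0 0 0 0 -.4;0 0 0 0 0 0 -.6;0 0 0 0 0 0 -.8;0 0 0 0 0 0 -.8;0 0 -.03 0 0 0 -.8;0 0 -.08 0 0 0 -.8;0 0 -.15 0 0 0 -.8;0 0 -.22 0 0 0 -.8;0 0 -.26 0 0 0 -.8;0 0 -.26 0 0 0 -.8;0 0 -.26 0 0 0 -.8")

```text
t: 19.93
position: [0.5017, 0.3281, 0.2066]
ee_rot: [0.411, 3.113, 0.003]
wrist_force: [0.3, -0.8, -0.4]
gripper_width: 0.0767
gripper_force: 0.0
```

```bash
python3 - <<'E'
from h import *
s=get_state();print(s['t'],s['position'],s['gripper_width'],s['wrist_force'])
def tote(n):
    d=cam(n);hsv=cv2.cvtColor(d['pixels'],cv2.COLOR_BGR2HSV)
    m=cv2.inRange(hsv,(5,70,60),(25,255,255)); k=np.zeros_like(m)
    x0,x1,y0,y1=(170,285,120,185) if n=='side' else (375,535,190,335)
    k[y0:y1,x0:x1]=m[y0:y1,x0:x1]; k=cv2.morphologyEx(k,cv2.MORPH_CLOSE,np.ones((7,7)))
    c=max(cv2.findContours(k,0,1)[0],key=cv2.contourArea)
    P=plane(d,cv2.convexHull(c)[:,0],.019)[:,:2].astype(np.float32); print(n,cv2.contourArea(c),cv2.minAreaRect(P))
tote('side');tote('scene')
# wanted button by triangulation of pale blobs, if visible
for n in('side','scene'):
    d=cam(n);hsv=cv2.cvtColor(d['pixels'],cv2.COLOR_BGR2HSV); u,v=proj(d,[[.4334,.0104,.022]])[0].astype(int)
    m=cv2.inRange(hsv,(0,0,170),(180,60,255)); k=np.zeros_like(m);k[v-15:v+15,u-15:u+15]=m[v-15:v+15,u-15:u+15]
    M=cv2.moments(k,True); print(n,M['m00'],plane(d,[(M['m10']/M['m00'],M['m01']/M['m00'])],.022))
plan((.4334,.0104,.12),15)
E
```

```text
19.9333 [0.50172118 0.32812331 0.20662272] 0.07667694973999663 [ 0.30590015 -0.81832798 -0.35554862]
side 616.5 ((0.5031286478042603, 0.32802414894104004), (0.05933203175663948, 0.20006130635738373), 74.9239501953125)
scene 1578.5 ((0.5072054862976074, 0.3278312683105469), (0.0581933818757534, 0.20003218948841095), 73.398681640625)
side 124.0 [[0.43226161 0.0119023  0.022     ]]
scene 119.0 [[0.43316696 0.00991573 0.022     ]]
plan [-3.490e-02 -6.468e-01  6.090e-02 -1.700e-03 -4.000e-04  6.663e-01] mm 325.0 deg 60.0
```

The flat carton measures 200×59 mm, flat in the tote, near its centre. Now the button at (0.433, 0.011, 0.022), the farther of the two, with the jaws shut.

>>> send_rows(moves="-.004 -.06 0 0 0 0 1;-.008 -.13 0 0 0 0 1;-.01 -.2 0 0 0 0 1;-.014 -.28 0 0 0 0 1;-.018 -.36 0 0 0 0 1;-.02 -.44 0 0 0 0 1;-.026 -.52 .02 0 0 0 1;-.03 -.59 .06 0 0 0 1;-.031 -.63 .1 0 0 0 1;-.031 -.648 .14 0 0 0 1;-.031 -.648 .16 0 0 0 1;-.031 -.648 .16 0 0 0 1;-.031 -.648 .16 0 0 0 1;-.031 -.648 .16 0 0 0 1")

```text
t: 21.3
position: [0.4324, 0.0111, 0.1255]
ee_rot: [-0.41, -3.114, 0.0]
wrist_force: [-0.1, 0.2, -0.1]
gripper_width: 0.0
gripper_force: 0.0
```

```bash
python3 - <<'E'
from h import *
s=get_state();print(s['t'],s['position'],s['gripper_width'],s['wrist_force'])
plan((.4328,.0109,.041),75)
E
```

```text
21.3 [0.43238793 0.01110369 0.12550212] 3.197232717001205e-05 [-0.06382713  0.1949293  -0.07347237]
plan [-0.0009 -0.0002  0.061  -0.     -0.0001 -0.0001] mm 30.0 deg 0.0
```

>>> send_rows(moves="0 0 .03 0 0 0 1;0 0 .055 0 0 0 1;0 0 .065 0 0 0 1;0 0 .072 0 0 0 1;0 0 .079 0 0 0 1;0 0 .084 0 0 0 1;0 0 .084 0 0 0 1;0 0 .084 0 0 0 1")

```text
t: 21.97
position: [0.4329, 0.0113, 0.0872]
ee_rot: [0.41, 3.113, 0.001]
wrist_force: [-16.5, 2.9, 73.0]
gripper_width: 0.0004
gripper_force: 36.4
```

Bottomed out, since the force is far above 4 N and travel stopped at tip z ≈ 0.014. Letting go and moving clear.

>>> send_rows(moves="0 0 -.02 0 0 0 1;0 0 -.06 0 0 0 1;0 0 -.12 0 0 0 1;0 0 -.2 0 0 0 1;0 0 -.26 0 0 0 1;0 0 -.26 0 0 0 1;0 0 -.26 0 0 0 1;0 0 -.26 0 0 0 1")

```text
t: 22.63
position: [0.4319, 0.0109, 0.2136]
ee_rot: [0.41, 3.114, 0.0]
wrist_force: [-0.1, 0.1, 0.5]
gripper_width: 0.0
gripper_force: 0.0
```

```bash
python3 - <<'E'
from h import *
import pickle
s=get_state();print(s['t'],s['position'],s['wrist_force'])
D0=pickle.load(open('d0.pkl','rb'))
d=cam('side')
df=cv2.absdiff(d['pixels'],D0['side']['pixels']).max(2)
for n,p,w in(('jar',(.768,.115,.04),18),('tape',(.757,-.103,.03),20),('btn',(.433,.011,.02),14)):
    u,v=proj(d,[p])[0].astype(int);print(n,(df[v-w:v+w,u-w:u+w]>40).sum())
df=df[325:420,255:335];print('bin',(df>40).sum())
# small carton top position now (scene, brown+white hull is complex): compare tape stripe of small top
e=cam('scene');hsv=cv2.cvtColor(e['pixels'],cv2.COLOR_BGR2HSV);m=cv2.inRange(hsv,(0,0,170),(180,60,255))
n,_,st,ce=cv2.connectedComponentsWithStats(m)
for i in range(1,n):
    if st[i,4]>15 and 165<ce[i][0]<270 and 150<ce[i][1]<260: print(st[i],ce[i].round(1),plane(e,[ce[i]],.135)[0,:2].round(3),plane(e,[ce[i]],.09)[0,:2].round(3))
E
```

```text
22.6333 [0.43191999 0.01094443 0.21358906] [-0.14633398  0.07821094  0.48348802]
jar 0
tape 0
btn 0
bin 0
[187 168  20  13  90] [196.8 174.5] [ 0.589 -0.268] [ 0.538 -0.306]
[206 192  15   9  82] [213.  195.9] [ 0.643 -0.192] [ 0.596 -0.225]
[186 213  11   6  32] [190.7 215.3] [ 0.719 -0.201] [ 0.677 -0.234]
```

Bystanders are unmoved, the button is up again, and the small carton is centred on the stack (0.589, −0.268). Handing in.

```bash
python3 -c "
from plant import finish_job
print(finish_job())"
```

```text
the job is handed in; nothing more can be done
None
```

I handed the job in at about 23 s: the small carton is on the stack, the stack stands on the bench behind the rail, the flat carton is flat in the tote, and the button was pressed and is up again. The bystanders did not move; no verdict came back, and two force peaks came up (47 N when a first grip on the flat carton slipped, 73 N on the button).

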